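# Change the workpiece in a deburring cabinet through its round port

### The arm

A 6-joint arm with a two-finger parallel gripper is mounted at the origin on the work surface. World frame = base frame: x ahead of the robot, y to its left, z up, the work surface at z = 0. Lengths are in m, angles in degrees, forces in N, time in s.
With the tool pointing down it reaches from about 0.35 to 0.875 m from the base axis. Payload 4.2 kg.
Tool frame: the origin (TCP) lies midway between the tips of the shut fingers; the grasp point (between the pads) lies 19 mm behind it; z points along the fingers, y is the direction in which the jaws open and shut (so a half turn about z gives the same grasp; the last joint's range is limited). The gripper opens to 87 mm and grips with 3 to 60 N. Pads are 19 mm wide; open, the fingers measure 117 mm over their backs; the gripper's body (75 mm by 190 mm) begins 51 mm behind the grasp point.
Start: joints at [-49.87, 22.042, 0.453, 0, -68.411, -14.817], TCP at [0.267, -0.565, 0.223] pointing down, gripper open.
Joint ranges: [-179.83, 179.83], [-69.29, 118.12], [-61.27, 80.66], [-181.25, 117.63], [-171.15, -9.14], [-177.46, 177.46]. Speed limits (degrees/s): [159.86, 159.86, 180, 180, 180, 180].

### API

Orientations are given as a 3x3 rotation matrix whose columns are the frame's x, y, z axes.
In Python, from station import r gives the robot as it stands.
- The arm moves only by the tool carry_out, never from a script. Its argument "steps" is a list of rows, each a list of 2 entries, a list of its own where there are three numbers: the shift along the tool's x, y, z in cm, then the turn about the tool's z in degrees. In form: [[[x, y, z], twist], ...]. A call has 1 to 20 rows; each row is the pose to reach, as a shift and turn from the pose measured when the call began, along the tool's axes at that moment; what a row does not reach only later rows make up. A row lasts 1/10 s, in which the tool goes at most 50 mm and 8.59 degrees, less where a joint would pass 70% of its speed; a pose out of reach is approached as far as the arm can. A call with a gripper value outside its range is refused whole. "gripper" is the gripper's target within -1 to 1 (fully open at 1, half-way at 0, shut at -1), set as the call begins (left out, the last holds). The fingers move at their own pace and stop on an object; the grip force is fixed at half the most. Time passes only in rows, so rows that repeat a pose let the fingers close. It gives the time, the measured TCP pose, the force and the opening at its end, in the units of the state.
- r.sense(): the state, without advancing time (a new reading comes with each control period).
- r.capture(name): name is "scene" or "top"; returns the picture (384x512x3 uint8, red, green, blue); there is no depth.
- r.calibration(name): a dict with "camera_matrix" (3x3 intrinsics, pixels), "world_from_camera" (4x4, takes a point from camera to world coordinates). Camera axes: x right, y up, looking along -z (the intrinsics and any distortion apply to the point x, -y, -z); pixel columns grow to the right and rows downward; lengths in m; the calibration is good to about 2 mm. A picture is of the moment at which its call begins. calibration takes no time and is no camera call.
- r.finish_job(): hands the job in, once; it reports no verdict.
Trained networks look in the newest picture that a camera, given by its name, has taken for a name from the list of things; names that differ only in an ending like _2 or _b are one class to them, and where a whole thing is asked for, a point or a joint stands for the part that bears it (a point fixed in the world has none). Each returns a list of dicts, best first, with "confidence" (0 to 1); they miss things now and then, are a little off and sometimes report something else, mostly with a low value. They report only what shows in the picture. A call takes as long as a camera call.
- r.cut_out(camera, target): "pixels" (384x512 bool, what is visible of it).
- r.place_of(camera, target): "centre" ([x, y, z] in m, in world coordinates, good to about 4 mm: a listed point, or the origin of a listed thing).
The state is a dict: "time_s": time; "joints": joint angles; "joint_velocities": joint speeds; "effort": joint torques, N m; "tcp_pos": TCP position; "ee_rot": TCP orientation; "wrist_force": force on the tool from outside, world axes, zero at the start; "moment": the same for the moment, N m; "gripper_width": opening from 0.0 (shut) to 1.0 (fully open).
Only numpy, scipy, OpenCV 4.12 (cv2) and the standard library are available. Lean on these libraries where they do the work, as an engineer would, in place of code of your own. Each camera call takes 0.05 s, during which the arm holds its last target. There are 200 camera calls.

### The job

Reach through the round port in the sloping panel of the bench cabinet, lift the finished stepped part off the pedestal and stand it upright on the dark steel inspection plate, wholly on the plate and clear of the gauge stand. Then take the long plain round blank from the wooden board and stand it upright through the port on the middle of the pedestal. Set both down rather than dropping them, do not knock the cabinet, and leave the gauge stand, the short offcut and the oil bottle undisturbed.

Things in the scene. Friction and masses are not known exactly. Their poses are not given: they have to be found in the camera images.
- cabinet: fixed green bench cabinet with clear side and rear walls, 260 mm deep (its x) by 240 mm wide (its y); origin at the centre of its underside on the bench, +x towards its rear, z up. Its top is one flat 6 mm panel that slopes up towards the rear at 25 degrees: its outer face is 124 mm above the bench at the front edge, 185 mm in the middle and 246 mm at the rear edge. Walls 5 mm thick. The round port in the panel is the only opening
- port (a point): centre of the round port, a plain hole 140 mm across with a black rubber bead (3 mm high) round it, in the plane of the panel's outer face, in the middle of the panel: 185 mm above the bench. z axis = outward normal of the panel (up and leaning 25 degrees towards the cabinet's front), y across the cabinet, x up the slope
- pedestal_top (a point): centre of the top face of the fixed round pedestal inside the cabinet, rubber-topped, 80 mm across, 55 mm above the bench; it stands up to 17 mm off the point below the port's centre. z up
- finished_center (a point): centre (half-way up, on the axis) of the finished aluminium part, 110 mm tall, about 0.3 to 0.45 kg: a round foot 50 mm across and 30 mm high, above it a plain round shaft 34 mm across up to the top. Starts upright on the pedestal, its top 165 mm above the bench, just inside the port. z along its axis, up
- plate: fixed dark steel inspection plate, 250 mm (its x) by 160 mm (its y), 20 mm thick; origin at the centre of its underside on the bench. On the left or the right of the cabinet
- stand_center (a point): half-way up the axis of the loose gauge stand on the plate: round base 56 mm across and 22 mm high, thin post up to 135 mm, a small dial 34 mm across at height 105 mm, up to 20 mm off the axis towards its own y. Bystander
- board: fixed wooden stock board, 250 mm (its x) by 120 mm (its y), 20 mm thick; origin at the centre of its underside on the bench. On the other side of the cabinet from the plate. Blank, offcut and oil bottle stand on it in a row along its x in any order, about 80 mm apart
- blank_center (a point): centre (half-way up, on the axis) of the blank: plain aluminium round bar 50 mm across, 110 mm tall, about 0.45 to 0.65 kg, standing upright on the board. z along its axis, up
- offcut_center (a point): centre of the loose offcut: plain aluminium round bar 50 mm across and only 55 mm tall, standing on the board. Bystander
- oil_center (a point): half-way up the loose grey oil bottle, 52 mm across and 130 mm tall, standing on the board. Bystander

How it is judged (in metres and radians):
On the way, in this order (a step that is already met when the one before it is completed fails the run):
1. the finished part has been lifted out through the port (z of finished_center in the frame of port above 0.06 m), for 0.1 s.
2. the finished part stands released on the inspection plate (x of finished_center in the frame of plate between -0.102 and 0.102 m and y of finished_center in the frame of plate between -0.057 and 0.057 m and z of finished_center in the frame of plate between 0.07 and 0.079 m and angle between finished_center's own z axis and vertical below 0.08 rad and contact force between finished and the fingers below 0.1 N and linear speed of finished below 0.02 m/s), for 0.2 s.
3. the blank stands released on the pedestal inside the cabinet (horizontal distance between blank_center and pedestal_top below 0.017 m and z of blank_center in the frame of pedestal_top between 0.05 and 0.059 m and angle between blank_center's own z axis and vertical below 0.08 rad and contact force between blank and the fingers below 0.1 N and linear speed of blank below 0.02 m/s), for 0.2 s.
At the end, for the whole second after the job is handed in: the finished part stands upright (within 0.08 rad), at rest and released on the inspection plate, its foot wholly on the plate; the blank stands upright (within 0.08 rad), at rest and released on the pedestal inside the cabinet, its axis within 17 mm of the pedestal's centre (all of step 2 and all of step 3); the robot touches nothing.
It fails at once if the cabinet is struck or leant on with more than 15 N by the robot or a part (contact force between cabinet and anything else above 15 N).
It fails at once if the gauge stand is shifted by more than 15 mm or tipped (distance of stand_center from where it was at the start of the episode above 0.015 m or angle between stand_center's own z axis and vertical above 0.3 rad).
It fails at once if the offcut is shifted by more than 15 mm or tipped (distance of offcut_center from where it was at the start of the episode above 0.015 m or angle between offcut_center's own z axis and vertical above 0.3 rad).
It fails at once if the oil bottle is shifted by more than 15 mm or tipped (distance of oil_center from where it was at the start of the episode above 0.015 m or angle between oil_center's own z axis and vertical above 0.3 rad).
It fails at once if the finished part or the blank is dropped (falls freely for more than about 1 cm) ((contact force between finished and anything else below 0.05 N and linear speed of finished above 0.5 m/s) or (contact force between blank and anything else below 0.05 N and linear speed of blank above 0.5 m/s)).
It also fails if it takes over 61 s, if anything falls off the work surface, if the arm or the gripper's body presses on something with over 40 N, if the wrist force passes 120 N, or if a joint passes its speed limit or range.

## Working session

There is one attempt and no reset: what is moved stays moved. The work goes in short steps, Python scripts to look and compute and a tool call to move; the robot and the scene stay as the last step left them, time stands still between calls to the robot, and variables do not carry over. Pictures are saved under pics/ and viewed, about 8 in all and at most 12, crops included, and the job is handed in when it is done.

Besides the shell and the picture viewer there is one more tool, called after "Call:" as name(argument=value, ...) on one line, values as JSON. carry_out: Moves the arm, as the interface text tells. Its arguments: {"type":"object","properties":{"steps":{"type":"array","items":{"type":"array"}},"gripper":{"type":"number"}},"required":["steps"]}

```bash
mkdir -p pics; ls
python3 - <<'E'
from station import r
import cv2,numpy as np
s=r.sense();print(s['time_s'],s['tcp_pos'],np.round(s['ee_rot'],3).tolist(),s['gripper_width'])
for c in('scene','top'):
    im=r.capture(c);cv2.imwrite(f'pics/{c}0.png',im[:,:,::-1])
    k=r.calibration(c);print(c,np.round(k['camera_matrix'],1).tolist(),np.round(k['world_from_camera'],3).tolist())
    for t in['cabinet','port','pedestal_top','finished_center','plate','stand_center','board','blank_center','offcut_center','oil_center']:
        print(t,[(np.round(d['centre'],3).tolist(),round(d['confidence'],2)) for d in r.place_of(c,t)][:3])
a=cv2.imread('pics/scene0.png');b=cv2.imread('pics/top0.png')
cv2.imwrite('pics/both.png',cv2.resize(np.vstack([a,b]),None,fx=.78,fy=.78))
E
```

```text
pics
0.0 [ 0.26699018 -0.56442824  0.22147278] [[-0.904, -0.427, -0.001], [-0.427, 0.904, 0.002], [0.0, 0.002, -1.0]] 1.002663039251142
scene [[365.6, 0.0, 261.5], [0.0, 365.6, 192.7], [0.0, 0.0, 1.0]] [[-0.861, -0.382, 0.334, 0.826], [0.508, -0.668, 0.544, 0.547], [0.015, 0.639, 0.769, 0.895], [0.0, 0.0, 0.0, 1.0]]
cabinet []
port [([0.546, -0.028, 0.183], 0.84), ([0.402, -0.279, 0.048], 0.29)]
pedestal_top []
finished_center [([0.563, -0.031, 0.108], 0.57)]
plate [([0.487, 0.301, -0.001], 0.77)]
stand_center [([0.412, 0.324, 0.085], 0.75)]
board [([0.48, -0.292, -0.001], 0.58), ([0.558, -0.029, 0.107], 0.4)]
blank_center [([0.487, -0.309, 0.077], 0.65)]
offcut_center [([0.399, -0.277, 0.046], 0.83), ([0.487, 0.303, 0.002], 0.61)]
oil_center [([0.564, -0.302, 0.086], 0.71)]
top [[459.2, 0.0, 251.1], [0.0, 459.2, 194.1], [0.0, 0.0, 1.0]] [[0.021, 0.992, -0.122, 0.381], [-1.0, 0.02, -0.009, 0.005], [-0.006, 0.122, 0.993, 1.083], [0.0, 0.0, 0.0, 1.0]]
cabinet [([0.547, -0.025, -0.002], 0.72)]
port [([0.551, -0.027, 0.187], 0.71)]
pedestal_top [([0.56, -0.034, 0.052], 0.6)]
finished_center [([0.57, -0.036, 0.112], 0.81)]
plate [([0.488, 0.307, -0.006], 0.55)]
stand_center [([0.411, 0.318, 0.087], 0.84), ([0.567, -0.037, 0.114], 0.16)]
board [([0.484, -0.292, 0.003], 0.84), ([0.559, -0.036, 0.053], 0.59)]
blank_center [([0.558, -0.301, 0.089], 0.36)]
offcut_center [([0.4, -0.275, 0.049], 0.89), ([0.552, -0.03, 0.187], 0.52)]
oil_center [([0.562, -0.303, 0.086], 0.9), ([0.55, -0.03, 0.188], 0.75)]
```

View pics/both.png

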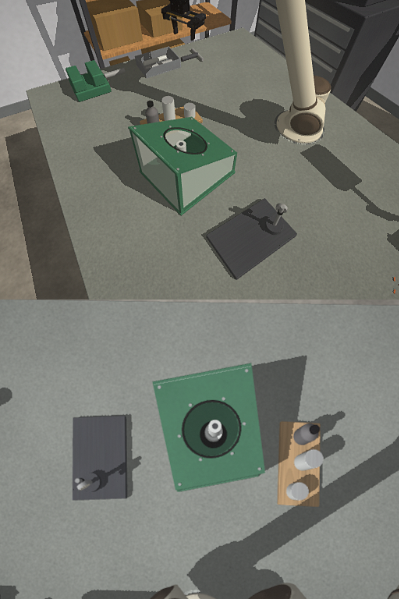

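The top view, at half scale, shows the cabinet near (208,427) yawed by about 11°, with its low front facing the robot. The plate is on the left with the stand at its near end. On the board, from far to near, are the bottle, blank and offcut. Next I'll fit silhouettes to get accurate poses.

```bash
cat > fit.py <<'E'
from station import r
import cv2,numpy as np
from scipy.optimize import minimize
def proj(c,P):
    k=r.calibration(c);T=np.linalg.inv(k['world_from_camera']);q=np.c_[P,np.ones(len(P))]@T.T
    q=q[:,:3]*[1,-1,-1];u=q@np.array(k['camera_matrix']).T;return u[:,:2]/u[:,2:]
a=np.linspace(0,2*np.pi,40,endpoint=False)
def cyl(d,z0,z1):
    return np.vstack([np.c_[d/2*np.cos(a),d/2*np.sin(a),0*a+z] for z in(z0,z1)])
def box(lx,ly,zf,zr):
    return np.array([[sx*lx/2,sy*ly/2,z] for sx in(-1,1) for sy in(-1,1) for z in(0,zf if sx<0 else zr)])
M={'finished_center':[cyl(.05,.055,.085),cyl(.034,.085,.165)],'blank_center':[cyl(.05,.02,.13)],'offcut_center':[cyl(.05,.02,.075)],
 'oil_center':[cyl(.052,.02,.15)],'cabinet':[box(.26,.24,.124,.246)],'plate':[box(.25,.16,.02,.02)],'board':[box(.25,.12,.02,.02)]}
S=4
def fit(name,masks,x0,dz=0):
    def f(p):
        t=p[2] if len(p)>2 else 0;R=np.array([[np.cos(t),-np.sin(t),0],[np.sin(t),np.cos(t),0],[0,0,1]]);o=0
        for c,m in masks:
            im=np.zeros((384*S,512*S),np.uint8)
            for h in M[name]:
                u=proj(c,h@R.T+[p[0],p[1],dz]);cv2.fillConvexPoly(im,cv2.convexHull(np.round(u*S+(S-1)/2).astype(np.int32)),1)
            m=cv2.resize(m.astype(np.uint8),None,fx=S,fy=S,interpolation=0)
            o+=1-(im&m).sum()/(im|m).sum()
        return o/len(masks)
    x0=np.array(x0,float);n=len(x0);st=[.008,.008,.1][:n]
    s=minimize(f,x0,method='Nelder-Mead',options=dict(initial_simplex=np.vstack([x0]+[x0+np.eye(n)[i]*st[i] for i in range(n)]),xatol=2e-4,fatol=1e-4,maxiter=120))
    return s.x,1-s.fun
E
python3 - <<'E'
from fit import *
X={'finished_center':(.566,-.033),'blank_center':(.487,-.308),'offcut_center':(.4,-.276),'oil_center':(.563,-.302),'cabinet':(.547,-.026,.19),'plate':(.488,.304,0),'board':(.482,-.292,0)}
for c in('top','scene'):
    r.capture(c)
    for n,x in X.items():
        d=r.cut_out(c,n)
        for e in d[:2]:
            if e['pixels'].sum()<30: continue
            p,i=fit(n,[(c,e['pixels'])],x);print(c,n,round(e['confidence'],2),int(e['pixels'].sum()),np.round(p,4),'IoU',round(i,3))
b=cv2.imread('pics/top0.png')[70:300,80:430]
cv2.imwrite('pics/crop.png',cv2.resize(b,None,fx=2.25,fy=2.25,interpolation=cv2.INTER_CUBIC))
E
```

```text
top finished_center 0.94 493 [ 0.5605 -0.0366] IoU 0.937
top blank_center 0.74 783 [ 0.4846 -0.3024] IoU 0.963
top offcut_center 0.56 552 [ 0.3987 -0.2788] IoU 0.956
top offcut_center 0.5 3783 [ 0.4456 -0.2556] IoU 0.142
top oil_center 0.66 656 [ 0.5548 -0.2876] IoU 0.71
top cabinet 0.87 16840 [ 0.5481 -0.0268  0.2104] IoU 0.911
top plate 0.92 6664 [0.4871 0.3035 0.0564] IoU 0.886
top board 0.68 3616 [ 0.481  -0.295  -0.0351] IoU 0.623
scene finished_center 0.59 339 [ 0.566 -0.033] IoU 0.0
scene finished_center 0.52 164 [ 0.5601 -0.0382] IoU 0.306
scene blank_center 0.58 441 [ 0.487 -0.301] IoU 0.812
scene offcut_center 0.59 259 [ 0.3968 -0.279 ] IoU 0.854
scene oil_center 0.55 366 [ 0.5627 -0.2955] IoU 0.552
scene cabinet 0.89 10810 [ 0.5489 -0.0233  0.2112] IoU 0.965
scene cabinet 0.2 268 [ 0.387  -0.4231  1.2445] IoU 0.049
scene plate 0.69 5813 [0.4889 0.3051 0.0441] IoU 0.905
scene board 0.87 305 [ 0.4767 -0.2965 -0.0299] IoU 0.142
```

View pics/crop.png

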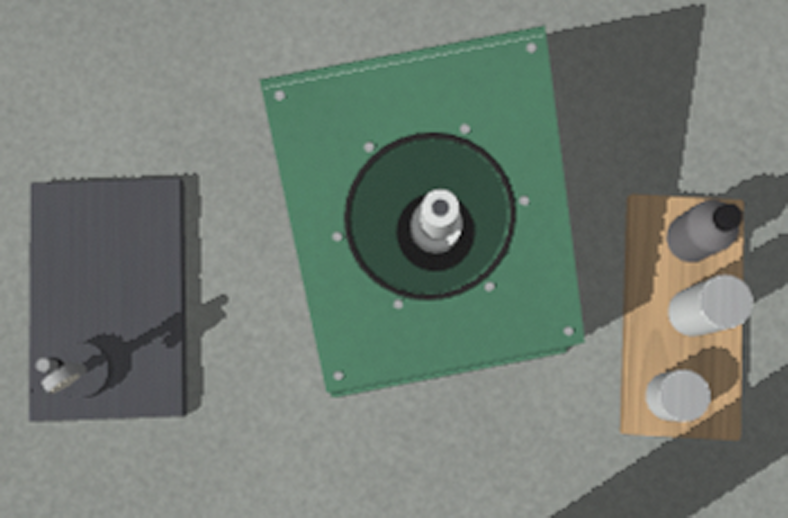

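The crop shows the part's top at (439,205), the pedestal disc at about (436,233), the port at (430,216) and the blank's top at (726,302). I'll cross-check these by ray casting.

```bash
cat >> fit.py <<'E'
def ray(c,u,v,z):
    k=r.calibration(c);W=np.array(k['world_from_camera']);d=np.linalg.solve(k['camera_matrix'],[u,v,1])*[1,-1,-1]
    d=W[:3,:3]@d;o=W[:3,3];return (o+d*(z-o[2])/d[2])[:2]
E
python3 - <<'E'
from fit import *
C=lambda u,v,z:np.round(ray('top',80+(u+.5)/2.25-.5,70+(v+.5)/2.25-.5,z),4)
print('fin top',C(439,204,.165),'ped',C(436,233,.055),'port',C(430.5,216,.185),'blank top',C(726,302,.13),'offcut top',C(684,395,.075),'oil top',C(727,216,.15))
print('corners',C(262,79,.246),C(545,28,.246),C(582,345,.124),C(333,394,.124))
# hole edge fit: dark ring pixels, and blank disc in crop frame
im=cv2.imread('pics/top0.png').astype(int)
g=im[...,1]-im[...,2]
dark=((im.max(2)<45)).astype(np.uint8)
n,l,s,c=cv2.connectedComponentsWithStats(dark[130:205,230:310]);print(s[:6].tolist(),np.round(c[:6]+[230,130],1).tolist())
for t in 'finished_center','pedestal_top','port','blank_center':
  for cam in('top','scene'):
    r.capture(cam);print(t,cam,[(np.round(d['centre'],4).tolist(),round(d['confidence'],2)) for d in r.place_of(cam,t)][:2])
E
```

```text
fin top [ 0.5643 -0.0338] ped [ 0.5564 -0.0359] port [ 0.5494 -0.0256] blank top [ 0.4843 -0.302 ] offcut top [ 0.3989 -0.2774] oil top [ 0.5613 -0.298 ]
corners [0.6516 0.1193] [ 0.7004 -0.1173] [ 0.4421 -0.17  ] [0.3922 0.0597]
[[0, 0, 80, 75, 5436], [30, 1, 3, 2, 3], [34, 0, 3, 1, 3], [46, 0, 19, 8, 21], [27, 2, 2, 2, 3], [21, 5, 2, 2, 2]] [[269.4, 166.3], [261.0, 131.3], [265.0, 130.0], [285.3, 132.4], [257.3, 132.3], [251.5, 135.5]]
finished_center top [([0.5676, -0.0341, 0.1108], 0.67)]
finished_center scene [([0.5614, -0.033, 0.109], 0.5)]
pedestal_top top [([0.5573, -0.0363, 0.0506], 0.89), ([0.402, -0.2803, 0.0466], 0.34)]
pedestal_top scene []
port top [([0.5503, -0.0293, 0.1844], 0.84)]
port scene [([0.5468, -0.0277, 0.1865], 0.59)]
blank_center top [([0.487, -0.2976, 0.0722], 0.63), ([0.3998, -0.275, 0.0444], 0.39)]
blank_center scene [([0.4838, -0.3068, 0.0798], 0.96)]
```

Call:
carry_out(gripper=0.3, steps=[[[-1, 0.7, -2], 0], [[-3, 2.2, -5], 1], [[-6, 4.3, -8], 2], [[-9.5, 6.8, -11], 3], [[-13, 9.4, -13], 4], [[-17, 12.2, -13.8], 5], [[-21, 15.1, -13.8], 6], [[-25, 18, -13.8], 7], [[-29, 20.9, -13.8], 8], [[-33, 23.8, -13.8], 9], [[-37, 26.6, -13.8], 10], [[-40.5, 29.2, -13.8], 11], [[-43.5, 31.3, -13.8], 12], [[-46, 33.1, -13.8], 13], [[-48, 34.6, -13.8], 13.3], [[-49.1, 35.3, -13.8], 13.3], [[-49.1, 35.3, -13.8], 13.3], [[-49.1, 35.3, -13.8], 13.3], [[-49.1, 35.3, -13.8], 13.3]])

```text
time_s: 4.6
tcp_pos: [0.5597, -0.037, 0.3609]
ee_rot: [[-0.978, -0.207, 0.0], [-0.207, 0.978, -0.0], [-0.0, -0.0, -1.0]]
wrist_force: [-0.4, 0.0, -0.2]
gripper_width: 0.644
```

```bash
cat > go.py <<'E'
import sys,numpy as np
from station import r
def go(tx,ty,tz,yaw):
    s=r.sense();R=np.array(s['ee_rot']);d=R.T@(np.array([tx,ty,tz])-s['tcp_pos'])
    a=np.degrees(np.arctan2(R[1,1],R[0,1]));print('t',s['time_s'],'tcp',np.round(s['tcp_pos'],4),'yaw',round(a,2),'R3',np.round(R[:,2],4),'F',np.round(s['wrist_force'],1),'w',round(s['gripper_width'],3))
    print('to',tx,ty,tz,': cm',np.round(d*100,2),'twist',round((a-yaw+90)%180-90,1))
if __name__=='__main__':go(*map(float,sys.argv[1:]))
E
python3 go.py .560 -.035 .146 102
python3 - <<'E'
from fit import *
b=r.capture('top');cv2.imwrite('pics/t1.png',cv2.resize(b[100:250,180:400,::-1],None,fx=3,fy=3))
E
```

```text
t 4.6 tcp [ 0.5597 -0.037   0.3609] yaw 101.94 R3 [ 2.e-04 -1.e-04 -1.e+00] F [-0.4  0.  -0.2] w 0.644
to 0.56 -0.035 0.146 : cm [-0.07  0.19 21.49] twist -0.1
```

View pics/t1.png

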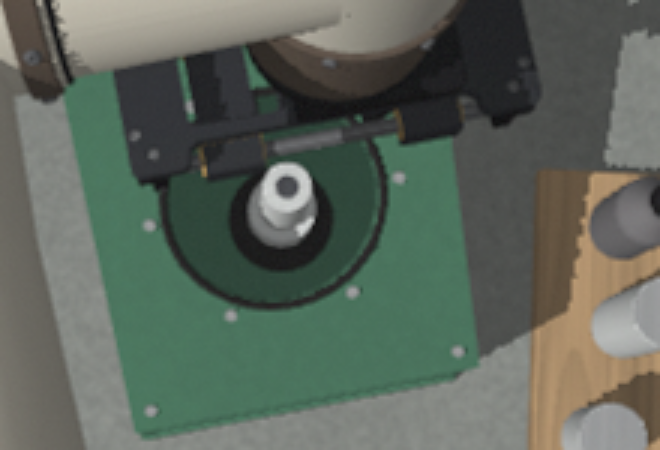

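The gripper is over the port with its jaws across the cabinet. The part's top is at (287,190) in this crop, between the finger lines at about (235,155) and (430,125). Descending now.

Call:
carry_out(steps=[[[-0.1, 0.2, 1], 0], [[-0.1, 0.2, 3], 0], [[-0.1, 0.2, 5.5], 0], [[-0.1, 0.2, 8], 0], [[-0.1, 0.2, 10.5], 0], [[-0.1, 0.2, 13], 0], [[-0.1, 0.2, 15], 0], [[-0.1, 0.2, 16.5], 0], [[-0.1, 0.2, 18], 0], [[-0.1, 0.2, 19], 0], [[-0.1, 0.2, 19.8], 0], [[-0.1, 0.2, 20.3], 0], [[-0.1, 0.2, 20.3], 0], [[-0.1, 0.2, 20.3], 0]])

```text
time_s: 6.05
tcp_pos: [0.5607, -0.0349, 0.1584]
ee_rot: [[-0.978, -0.207, 0.001], [-0.207, 0.978, -0.0], [-0.001, -0.0, -1.0]]
wrist_force: [0.0, -0.2, 0.8]
gripper_width: 0.65
```

```bash
python3 go.py .560 -.035 .146 102
python3 - <<'E'
from fit import *
b=r.capture('top');c=r.capture('scene')
cv2.imwrite('pics/t2.png',cv2.resize(np.vstack([b[80:230,180:380],c[130:280,150:350]])[:,:,::-1],None,fx=2,fy=2,interpolation=cv2.INTER_CUBIC))
E
```

```text
t 6.05 tcp [ 0.5607 -0.0349  0.1584] yaw 101.94 R3 [ 0.0015 -0.     -1.    ] F [ 0.  -0.2  0.8] w 0.65
to 0.56 -0.035 0.146 : cm [0.07 0.   1.24] twist -0.1
```

View pics/t2.png

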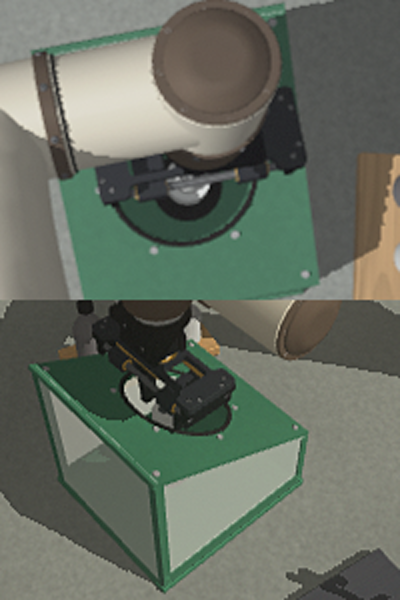

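The fingers are in the port around the part and there is no contact force. I'll go down the last 11 mm gently, then close.

Call:
carry_out(steps=[[[0.1, 0, 0.3], 0], [[0.1, 0, 0.6], 0], [[0.1, 0, 0.8], 0], [[0.1, 0, 1.0], 0], [[0.1, 0, 1.1], 0], [[0.1, 0, 1.1], 0], [[0.1, 0, 1.1], 0]])

```text
time_s: 6.85
tcp_pos: [0.5599, -0.035, 0.1476]
ee_rot: [[-0.978, -0.207, 0.002], [-0.207, 0.978, 0.0], [-0.002, -0.0, -1.0]]
wrist_force: [0.5, 0.6, 0.1]
gripper_width: 0.649
```

Call:
carry_out(gripper=-1, steps=[[[0, 0, 0], 0], [[0, 0, 0], 0], [[0, 0, 0], 0], [[0, 0, 0], 0], [[0, 0, 0], 0], [[0, 0, 0], 0], [[0, 0, 0], 0], [[0, 0, 0], 0]])

```text
time_s: 7.65
tcp_pos: [0.5599, -0.035, 0.1476]
ee_rot: [[-0.978, -0.207, 0.002], [-0.207, 0.978, 0.0], [-0.002, -0.0, -1.0]]
wrist_force: [-0.4, -0.9, 0.2]
gripper_width: 0.382
```

The opening of 0.382 is about 33 mm, so the shaft is held. Lifting.

Call:
carry_out(steps=[[[0, 0, -0.4], 0], [[0, 0, -1.2], 0], [[0, 0, -2.4], 0], [[0, 0, -4], 0], [[0, 0, -6], 0], [[0, 0, -8], 0], [[0, 0, -10], 0], [[0, 0, -12], 0], [[0, 0, -14], 0], [[0, 0, -16], 0], [[0, 0, -18], 0], [[0, 0, -20], 0], [[0, 0, -21.3], 0], [[0, 0, -22], 0], [[0, 0, -22], 0], [[0, 0, -22], 0], [[0, 0, -22], 0]])

```text
time_s: 9.35
tcp_pos: [0.559, -0.035, 0.3666]
ee_rot: [[-0.978, -0.207, -0.0], [-0.207, 0.978, -0.0], [0.0, 0.0, -1.0]]
wrist_force: [0.0, 0.8, -3.0]
gripper_width: 0.38
```

```bash
python3 go.py .535 .30 .365 90
python3 - <<'E'
from fit import *
c=r.capture('scene')
cv2.imwrite('pics/t3.png',cv2.resize(c[40:300,130:420,::-1],None,fx=2,fy=2,interpolation=cv2.INTER_CUBIC))
print([(np.round(d['centre'],3),round(d['confidence'],2)) for d in r.place_of('scene','finished_center')])
E
```

```text
t 9.35 tcp [ 0.559  -0.035   0.3666] yaw 101.94 R3 [-2.e-04 -0.e+00 -1.e+00] F [ 0.   0.8 -3. ] w 0.38
to 0.535 0.3 0.365 : cm [-4.58 33.27  0.16] twist 11.9
[(array([ 0.562, -0.032,  0.328]), 0.8)]
```

View pics/t3.png

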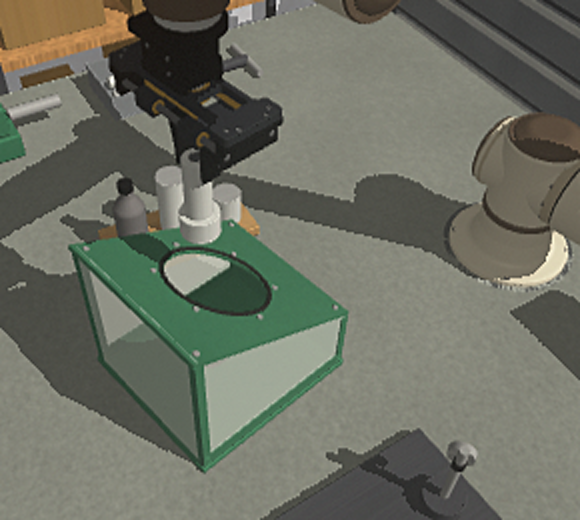

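The part hangs upright and clear of the port; its foot is at about (200,222) in the crop. Carrying it to the plate.

Call:
carry_out(steps=[[[-0.1, 0.7, 0], 0], [[-0.3, 2, 0], 0], [[-0.6, 4, 0], 0], [[-0.9, 6.5, 0], 0], [[-1.3, 9, 0], 0], [[-1.6, 11.7, 0], 0], [[-2, 14.4, 0], 0], [[-2.4, 17.1, 0], 0], [[-2.8, 19.8, 0], 0], [[-3.2, 22.5, 0], 0], [[-3.6, 25.2, 0], 0], [[-3.9, 27.7, 0], 0], [[-4.2, 29.8, 0], 0], [[-4.4, 31.4, 0], 0], [[-4.5, 32.6, 0], 0], [[-4.6, 33.3, 0], 0], [[-4.6, 33.3, 0], 0], [[-4.6, 33.3, 0], 0]])

```text
time_s: 11.25
tcp_pos: [0.5354, 0.2997, 0.3668]
ee_rot: [[-0.978, -0.206, 0.0], [-0.206, 0.978, -0.001], [0.0, -0.001, -1.0]]
wrist_force: [-0.1, -0.2, -3.6]
gripper_width: 0.376
```

Call:
carry_out(steps=[[[0, 0, 1], 0], [[0, 0, 3], 0], [[0, 0, 5.5], 0], [[0, 0, 8], 0], [[0, 0, 10.5], 0], [[0, 0, 13], 0], [[0, 0, 15.5], 0], [[0, 0, 18], 0], [[0, 0, 20], 0], [[0, 0, 21.5], 0], [[0, 0, 22.6], 0], [[0, 0, 23.4], 0], [[0, 0, 24], 0], [[0, 0, 24.3], 0], [[0, 0, 24.3], 0], [[0, 0, 24.3], 0]])

```text
time_s: 12.85
tcp_pos: [0.5358, 0.2999, 0.1244]
ee_rot: [[-0.978, -0.207, 0.001], [-0.207, 0.978, 0.0], [-0.001, -0.0, -1.0]]
wrist_force: [1.2, 0.5, -3.3]
gripper_width: 0.38
```

```bash
python3 go.py .535 .30 .1126 90
python3 - <<'E'
from fit import *
c=r.capture('scene')
cv2.imwrite('pics/t4.png',cv2.resize(c[170:370,230:430,::-1],None,fx=2.5,fy=2.5,interpolation=cv2.INTER_CUBIC))
print([(np.round(d['centre'],3),round(d['confidence'],2)) for d in r.place_of('scene','finished_center')])
E
```

```text
t 12.85 tcp [0.5358 0.2999 0.1244] yaw 101.92 R3 [ 1.2e-03  2.0e-04 -1.0e+00] F [ 1.2  0.5 -3.3] w 0.38
to 0.535 0.3 0.1126 : cm [0.07 0.03 1.18] twist 11.9
[(array([0.536, 0.303, 0.085]), 0.76), (array([ 0.562, -0.301,  0.086]), 0.47)]
```

View pics/t4.png

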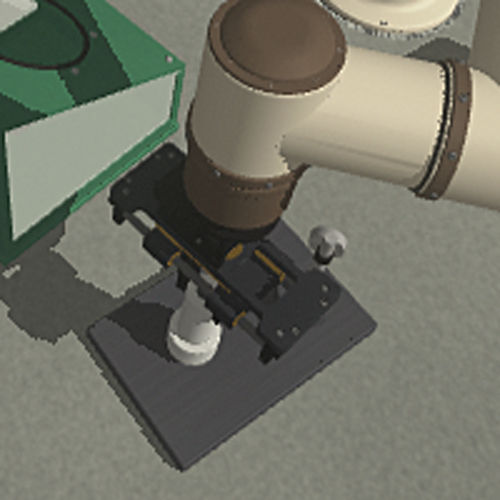

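The foot, at (193,340) in the crop, is over the middle of the plate and clear of the stand. I'll feel down the last 12 mm.

Call:
carry_out(steps=[[[0, 0, 0.3], 0], [[0, 0, 0.6], 0], [[0, 0, 0.8], 0], [[0, 0, 1.0], 0], [[0, 0, 1.1], 0], [[0, 0, 1.1], 0], [[0, 0, 1.1], 0]])

```text
time_s: 13.65
tcp_pos: [0.5358, 0.2999, 0.1135]
ee_rot: [[-0.978, -0.207, 0.001], [-0.207, 0.978, 0.0], [-0.001, -0.0, -1.0]]
wrist_force: [-0.3, -0.1, -2.6]
gripper_width: 0.38
```

Call:
carry_out(steps=[[[0, 0, 0.1], 0], [[0, 0, 0.1], 0], [[0, 0, 0.15], 0], [[0, 0, 0.15], 0], [[0, 0, 0.15], 0]])

```text
time_s: 14.15
tcp_pos: [0.5361, 0.3, 0.1127]
ee_rot: [[-0.978, -0.207, 0.002], [-0.207, 0.978, 0.001], [-0.002, 0.0, -1.0]]
wrist_force: [-0.8, -0.7, 1.4]
gripper_width: 0.383
```

The force turned from −3 to +1.4 N, so the part is seated. Releasing.

Call:
carry_out(gripper=0.3, steps=[[[0, 0, 0], 0], [[0, 0, 0], 0], [[0, 0, 0], 0], [[0, 0, 0], 0], [[0, 0, 0], 0], [[0, 0, 0], 0]])

```text
time_s: 14.75
tcp_pos: [0.5361, 0.3, 0.1126]
ee_rot: [[-0.978, -0.207, 0.002], [-0.207, 0.978, 0.001], [-0.002, 0.0, -1.0]]
wrist_force: [-0.0, -0.3, -0.4]
gripper_width: 0.647
```

Call:
carry_out(steps=[[[0, 0, -0.5], 0], [[0, 0, -1.5], 0], [[0, 0, -3.5], 0], [[0, 0, -6.5], 0], [[0, 0, -10], 0], [[0, 0, -14], 0], [[0, 0, -18], 0], [[0, 0, -21], 0], [[0, 0, -23], 0], [[0, 0, -24], 0], [[0, 0, -24], 0], [[0, 0, -24], 0]])

```text
time_s: 15.95
tcp_pos: [0.5351, 0.2997, 0.3515]
ee_rot: [[-0.978, -0.207, 0.0], [-0.207, 0.978, -0.0], [-0.0, -0.0, -1.0]]
wrist_force: [0.6, -0.2, 0.2]
gripper_width: 0.648
```

```bash
python3 go.py .484 -.303 .30 92
python3 - <<'E'
from fit import *
M['finished_center']=[cyl(.05,.02,.05),cyl(.034,.05,.13)]
for cam in 'scene','top':
  r.capture(cam)
  for n in 'finished_center','stand_center': print(cam,n,[(np.round(d['centre'],3),round(d['confidence'],2)) for d in r.place_of(cam,n)][:2])
  d=r.cut_out(cam,'finished_center')
  if d: print(fit('finished_center',[(cam,d[0]['pixels'])],(.538,.301)))
E
```

```text
t 15.95 tcp [0.5351 0.2997 0.3515] yaw 101.93 R3 [ 4.e-04 -1.e-04 -1.e+00] F [ 0.6 -0.2  0.2] w 0.648
to 0.484 -0.303 0.3 : cm [ 17.47 -57.91   5.16] twist 9.9
scene finished_center [(array([0.534, 0.301, 0.071]), 0.86)]
scene stand_center [(array([0.413, 0.32 , 0.085]), 0.91)]
(array([0.53866156, 0.30010813]), np.float64(0.8517234346318581))
top finished_center [(array([0.54 , 0.297, 0.078]), 0.68), (array([ 0.486, -0.29 , -0.   ]), 0.34)]
top stand_center [(array([0.409, 0.319, 0.084]), 0.71), (array([ 0.399, -0.278,  0.049]), 0.54)]
(array([0.5366367 , 0.29995725]), np.float64(0.9469291014014839))
```

The finished part stands at (0.537, 0.300) and the stand has not moved. Next, the blank.

Call:
carry_out(gripper=0.6, steps=[[[0.3, -1, 0], 0], [[0.9, -3, 0], 1], [[1.8, -6, 0], 2], [[3, -10, 0], 3], [[4.2, -14, 0], 4], [[5.4, -18, 0], 5], [[6.6, -22, 0], 6], [[7.8, -26, 0], 7], [[9, -30, 0], 8], [[10.2, -34, 0], 9], [[11.4, -38, 0], 10], [[12.6, -42, 0], 10], [[13.8, -46, 0], 10], [[15, -50, 0], 10], [[16.2, -53.5, 0], 10], [[17, -56, 0], 10], [[17.4, -57.4, 0], 10], [[17.4, -57.9, 0], 10], [[17.4, -57.9, 0], 10], [[17.4, -57.9, 0], 10]])

```text
time_s: 18.35
tcp_pos: [0.4851, -0.3018, 0.3522]
ee_rot: [[-0.999, -0.035, 0.002], [-0.035, 0.999, 0.0], [-0.002, 0.0, -1.0]]
wrist_force: [-0.3, -0.7, -0.8]
gripper_width: 0.802
```

```bash
python3 go.py .485 -.3025 .112 92
python3 - <<'E'
from fit import *
for cam in 'scene','top':
  r.capture(cam)
  d=r.cut_out(cam,'blank_center')
  for e in d[:1]: print(e['confidence'],fit('blank_center',[(cam,e['pixels'])],(.485,-.302)))
  print([(np.round(d['centre'],3),round(d['confidence'],2)) for d in r.place_of(cam,'blank_center')][:2])
b=r.capture('top');cv2.imwrite('pics/t5.png',cv2.resize(b[120:320,300:480,::-1],None,fx=3,fy=3))
E
```

```text
t 18.35 tcp [ 0.4851 -0.3018  0.3522] yaw 91.99 R3 [ 1.8e-03  3.0e-04 -1.0e+00] F [-0.3 -0.7 -0.8] w 0.802
to 0.485 -0.3025 0.112 : cm [ 0.05 -0.07 24.02] twist -0.0
0.7 (array([ 0.48397808, -0.30144239]), np.float64(0.866588511137163))
[(array([ 0.485, -0.309,  0.077]), 0.72)]
0.15 (array([ 0.485, -0.302]), np.float64(0.0))
[(array([0.408, 0.322, 0.085]), 0.53)]
```

View pics/t5.png

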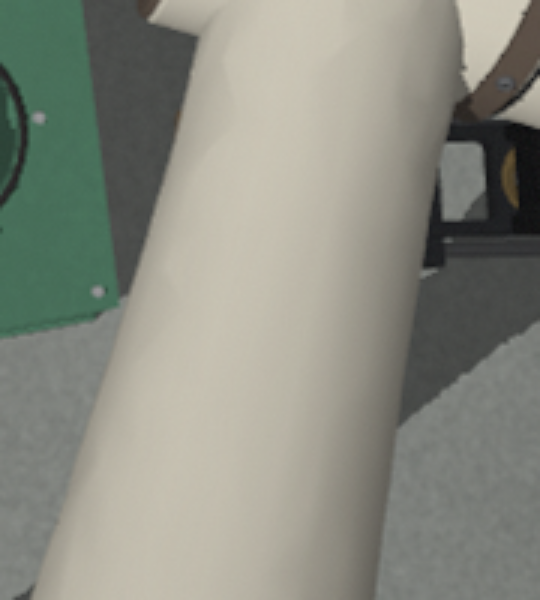

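In the top view the arm hides the blank. The scene fit still gives (0.484, −0.301), which agrees with before. Descending, and I'll stop above to check with the scene camera.

Call:
carry_out(steps=[[[0, 0, 1], 0], [[0, 0, 3], 0], [[0, 0, 5.5], 0], [[0, 0, 8], 0], [[0, 0, 10.5], 0], [[0, 0, 13], 0], [[0, 0, 15.5], 0], [[0, 0, 17.5], 0], [[0, 0, 19], 0], [[0, 0, 20], 0], [[0, 0, 20.8], 0], [[0, 0, 21], 0], [[0, 0, 21], 0]])

```text
time_s: 20.0
tcp_pos: [0.4858, -0.3022, 0.1422]
ee_rot: [[-0.999, -0.035, 0.002], [-0.035, 0.999, -0.0], [-0.002, -0.0, -1.0]]
wrist_force: [0.8, 1.5, 0.8]
gripper_width: 0.799
```

```bash
python3 go.py .485 -.3025 .112 92
python3 - <<'E'
from fit import *
c=r.capture('scene');cv2.imwrite('pics/t6.png',cv2.resize(c[60:210,140:300,::-1],None,fx=3.5,fy=3.5,interpolation=cv2.INTER_CUBIC))
E
```

```text
t 20.0 tcp [ 0.4858 -0.3022  0.1422] yaw 92.0 R3 [ 1.9e-03 -1.0e-04 -1.0e+00] F [0.8 1.5 0.8] w 0.799
to 0.485 -0.3025 0.112 : cm [ 0.08 -0.03  3.02] twist -0.0
```

View pics/t6.png

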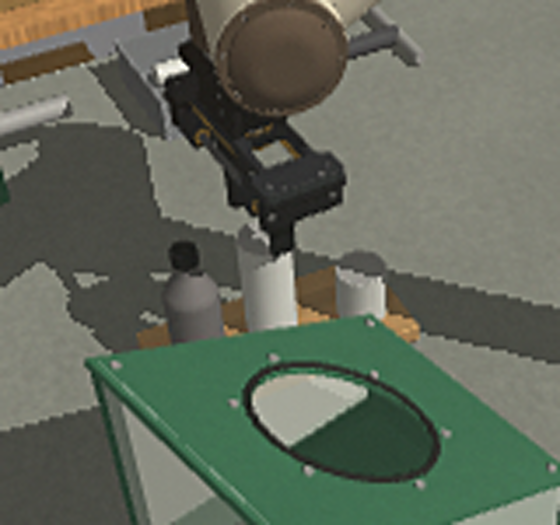

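The jaws straddle the blank at (268,280), and the bottle and offcut are clear. Lowering and gripping.

Call:
carry_out(steps=[[[0.1, 0, 0.5], 0], [[0.1, 0, 1.2], 0], [[0.1, 0, 1.9], 0], [[0.1, 0, 2.5], 0], [[0.1, 0, 2.9], 0], [[0.1, 0, 3], 0], [[0.1, 0, 3], 0], [[0.1, 0, 3], 0]])

```text
time_s: 20.85
tcp_pos: [0.4853, -0.3024, 0.1129]
ee_rot: [[-0.999, -0.035, 0.003], [-0.035, 0.999, -0.001], [-0.003, -0.001, -1.0]]
wrist_force: [-1.1, -0.4, -0.4]
gripper_width: 0.799
```

Call:
carry_out(gripper=-1, steps=[[[0, 0, 0], 0], [[0, 0, 0], 0], [[0, 0, 0], 0], [[0, 0, 0], 0], [[0, 0, 0], 0], [[0, 0, 0], 0], [[0, 0, 0], 0]])

```text
time_s: 21.55
tcp_pos: [0.4853, -0.3023, 0.113]
ee_rot: [[-0.999, -0.035, 0.003], [-0.035, 0.999, -0.001], [-0.003, -0.001, -1.0]]
wrist_force: [0.7, 1.2, 2.3]
gripper_width: 0.565
```

Call:
carry_out(steps=[[[0, 0, -0.4], 0], [[0, 0, -1.2], 0], [[0, 0, -2.4], 0], [[0, 0, -4], 0], [[0, 0, -6.5], 0], [[0, 0, -9], 0], [[0, 0, -11.5], 0], [[0, 0, -14], 0], [[0, 0, -16.5], 0], [[0, 0, -19], 0], [[0, 0, -21.5], 0], [[0, 0, -23.5], 0], [[0, 0, -24.7], 0], [[0, 0, -25.2], 0], [[0, 0, -25.2], 0], [[0, 0, -25.2], 0]])

```text
time_s: 23.15
tcp_pos: [0.484, -0.3018, 0.3636]
ee_rot: [[-0.999, -0.035, 0.001], [-0.035, 0.999, 0.001], [-0.001, 0.001, -1.0]]
wrist_force: [0.1, -0.0, -6.4]
gripper_width: 0.566
```

```bash
python3 go.py .554 -.035 .365 102
python3 - <<'E'
from fit import *
r.capture('scene');print([(np.round(d['centre'],3),round(d['confidence'],2)) for d in r.place_of('scene','blank_center')])
d=r.cut_out('scene','blank_center')
for e in d[:1]:
  print(e['confidence'],fit('blank_center',[('scene',e['pixels'])],(.485,-.302),.252))
E
```

```text
t 23.15 tcp [ 0.484  -0.3018  0.3636] yaw 92.0 R3 [ 1.e-03  9.e-04 -1.e+00] F [ 0.1 -0.  -6.4] w 0.566
to 0.554 -0.035 0.365 : cm [-7.92 26.41 -0.1 ] twist -10.0
[(array([ 0.483, -0.307,  0.33 ]), 0.6)]
0.78 (array([ 0.48474976, -0.2985531 ]), np.float64(0.7807137433561123))
```

The blank is held (6.4 N, opening 49 mm). The port is now empty, so I'll re-measure the pedestal.

Run:
```python
from fit import *
M['pedestal_top']=[cyl(.08,.055,.055)]
for cam in 'top','scene':
  im=r.capture(cam)
  print([(np.round(d['centre'],4),round(d['confidence'],2)) for d in r.place_of(cam,'pedestal_top')])
  print([(np.round(d['centre'],4),round(d['confidence'],2)) for d in r.place_of(cam,'port')])
  for e in r.cut_out(cam,'pedestal_top')[:2]: print(cam,e['confidence'],e['pixels'].sum(),fit('pedestal_top',[(cam,e['pixels'])],(.556,-.036)))
  if cam=='top':cv2.imwrite('pics/t7.png',cv2.resize(im[120:220,210:330,::-1],None,fx=5,fy=5,interpolation=cv2.INTER_CUBIC))
```

```text
[(array([ 0.56  , -0.0354,  0.056 ]), 0.8)]
[(array([ 0.55  , -0.0266,  0.184 ]), 0.91)]
top 0.7 19 (array([ 0.556, -0.036]), np.float64(0.0))
top 0.61 995 (array([ 0.55717061, -0.03627715]), np.float64(0.958895591070207))
[]
[(array([ 0.5446, -0.026 ,  0.1889]), 0.62)]
scene 0.21 646 (array([ 0.556, -0.036]), np.float64(0.0))
```

View pics/t7.png

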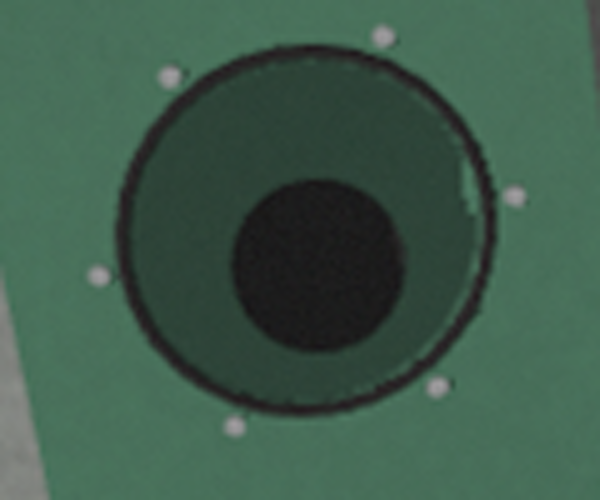

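The empty pedestal disc at (318,265) fits to (0.557, −0.036), matching the earlier value. Carrying the blank over it.

Call:
carry_out(steps=[[[-0.2, 0.7, -0.1], 0], [[-0.6, 2, -0.2], -1], [[-1.2, 4, -0.3], -2], [[-2, 6.5, -0.3], -3], [[-2.8, 9, -0.3], -4], [[-3.5, 11.5, -0.3], -5], [[-4.3, 14, -0.3], -6], [[-5.1, 16.5, -0.3], -7], [[-5.9, 19, -0.3], -8], [[-6.6, 21.5, -0.3], -9], [[-7.2, 23.5, -0.3], -10], [[-7.7, 25, -0.3], -10], [[-8, 26, -0.3], -10], [[-8.1, 26.3, -0.3], -10], [[-8.1, 26.3, -0.3], -10], [[-8.1, 26.3, -0.3], -10], [[-8.1, 26.3, -0.3], -10]])

```text
time_s: 25.4
tcp_pos: [0.556, -0.0372, 0.3682]
ee_rot: [[-0.978, -0.207, 0.003], [-0.207, 0.978, -0.001], [-0.003, -0.001, -1.0]]
wrist_force: [-0.1, -0.5, -5.7]
gripper_width: 0.566
```

```bash
python3 go.py .556 -.036 .148 102
python3 - <<'E'
from fit import *
for cam in 'scene','top':
  im=r.capture(cam);print([(np.round(d['centre'],3),round(d['confidence'],2)) for d in r.place_of(cam,'blank_center')][:2])
  if cam=='scene':cv2.imwrite('pics/t8.png',cv2.resize(im[60:250,140:330,::-1],None,fx=3,fy=3,interpolation=cv2.INTER_CUBIC))
E
```

```text
t 25.4 tcp [ 0.556  -0.0372  0.3682] yaw 101.94 R3 [ 3.2e-03 -7.0e-04 -1.0e+00] F [-0.1 -0.5 -5.7] w 0.566
to 0.556 -0.036 0.148 : cm [ 0.05  0.15 22.02] twist -0.1
[(array([ 0.553, -0.042,  0.338]), 0.86), (array([0.538, 0.304, 0.073]), 0.28)]
[(array([ 0.558, -0.031,  0.33 ]), 0.94)]
```

View pics/t8.png

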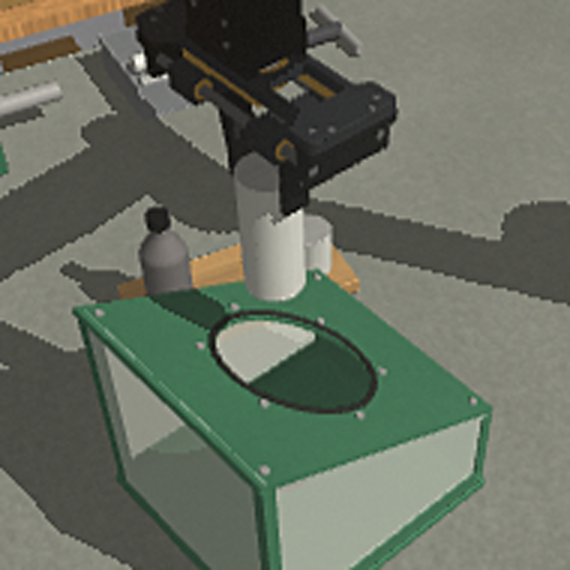

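The blank hangs upright over the port, and the bottle and offcut look unmoved. Lowering.

Call:
carry_out(steps=[[[0, 0.1, 1], 0], [[0, 0.1, 3], 0], [[0, 0.1, 5], 0], [[0, 0.1, 7], 0], [[0, 0.1, 9], 0], [[0, 0.1, 11], 0], [[0, 0.1, 13], 0], [[0, 0.1, 15], 0], [[0, 0.1, 17], 0], [[0, 0.1, 18.5], 0], [[0, 0.1, 19.7], 0], [[0, 0.1, 20.5], 0], [[0, 0.1, 20.9], 0], [[0, 0.1, 20.9], 0], [[0, 0.1, 20.9], 0], [[0, 0.1, 20.9], 0]])

```text
time_s: 27.2
tcp_pos: [0.5572, -0.036, 0.16]
ee_rot: [[-0.978, -0.207, 0.005], [-0.207, 0.978, -0.0], [-0.005, -0.001, -1.0]]
wrist_force: [0.4, -0.3, -5.8]
gripper_width: 0.562
```

Call:
carry_out(steps=[[[0, 0, 0.3], 0], [[0, 0, 0.6], 0], [[0, 0, 0.8], 0], [[0, 0, 1.0], 0], [[0, 0, 1.1], 0], [[0, 0, 1.1], 0], [[0, 0, 1.1], 0], [[0, 0, 1.1], 0]])

```text
time_s: 28.0
tcp_pos: [0.5574, -0.0359, 0.1491]
ee_rot: [[-0.978, -0.207, 0.005], [-0.207, 0.978, -0.0], [-0.005, -0.001, -1.0]]
wrist_force: [-0.1, 0.3, -5.1]
gripper_width: 0.571
```

Call:
carry_out(steps=[[[0, 0, 0.1], 0], [[0, 0, 0.1], 0], [[0, 0, 0.15], 0], [[0, 0, 0.15], 0], [[0, 0, 0.15], 0]])

```text
time_s: 28.5
tcp_pos: [0.5576, -0.0359, 0.148]
ee_rot: [[-0.978, -0.208, 0.006], [-0.208, 0.978, -0.0], [-0.006, -0.002, -1.0]]
wrist_force: [-0.5, -0.2, -2.6]
gripper_width: 0.564
```

Call:
carry_out(steps=[[[0, 0, 0.05], 0], [[0, 0, 0.05], 0], [[0, 0, 0.05], 0], [[0, 0, 0.05], 0]])

```text
time_s: 28.9
tcp_pos: [0.5579, -0.0358, 0.148]
ee_rot: [[-0.978, -0.208, 0.007], [-0.208, 0.978, -0.0], [-0.007, -0.002, -1.0]]
wrist_force: [-0.2, 1.4, -0.0]
gripper_width: 0.568
```

The height has stopped changing and the force is back to 0, so the pedestal carries the blank. Releasing.

Call:
carry_out(gripper=0.45, steps=[[[0, 0, 0], 0], [[0, 0, 0], 0], [[0, 0, 0], 0], [[0, 0, 0], 0], [[0, 0, 0], 0], [[0, 0, 0], 0]])

```text
time_s: 29.5
tcp_pos: [0.558, -0.0359, 0.1481]
ee_rot: [[-0.978, -0.208, 0.007], [-0.208, 0.978, -0.0], [-0.007, -0.002, -1.0]]
wrist_force: [-0.1, -0.5, 0.5]
gripper_width: 0.725
```

Call:
carry_out(steps=[[[0, 0, -0.4], 0], [[0, 0, -1.2], 0], [[0, 0, -2.5], 0], [[0, 0, -4.5], 0], [[0, 0, -7], 0], [[0, 0, -10], 0], [[0, 0, -13], 0], [[0, 0, -16], 0], [[0, 0, -19], 0], [[0, 0, -21], 0], [[0, 0, -22], 0], [[0, 0, -22], 0], [[0, 0, -22], 0]])

```text
time_s: 30.8
tcp_pos: [0.5559, -0.0357, 0.367]
ee_rot: [[-0.978, -0.208, 0.005], [-0.208, 0.978, -0.0], [-0.005, -0.001, -1.0]]
wrist_force: [-0.3, 0.1, -0.4]
gripper_width: 0.729
```

Call:
carry_out(steps=[[[1, 0, 0], 0], [[3, 0, 0], 0], [[5.5, 0, 0], 0], [[8, 0, 0], 0], [[10.5, 0, 0], 0], [[12.5, 0, 0], 0], [[14, 0, 0], 0], [[15, 0, 0], 0], [[15, 0, 0], 0], [[15, 0, 0], 0]])

```text
time_s: 31.8
tcp_pos: [0.4095, -0.0668, 0.3661]
ee_rot: [[-0.978, -0.208, 0.005], [-0.208, 0.978, 0.0], [-0.005, -0.001, -1.0]]
wrist_force: [0.0, -0.4, 0.4]
gripper_width: 0.724
```

```bash
python3 go.py .556 -.036 .148 102
python3 - <<'E'
from fit import *
M['finished_center']=[cyl(.05,.02,.05),cyl(.034,.05,.13)];ims=[]
M['blank_center']=[cyl(.05,.055,.165)]
for cam in 'scene','top':
  ims.append(r.capture(cam))
  for n in 'blank_center','finished_center','stand_center','offcut_center','oil_center': print(cam,n,[(np.round(d['centre'],3),round(d['confidence'],2)) for d in r.place_of(cam,n)][:2])
  for n,x in (('blank_center',(.556,-.036)),('finished_center',(.537,.3))):
    for d in r.cut_out(cam,n)[:1]: print(n,fit(n,[(cam,d['pixels'])],x))
cv2.imwrite('pics/t9.png',cv2.resize(np.vstack(ims)[:,:,::-1],None,fx=.78,fy=.78,interpolation=cv2.INTER_AREA))
E
```

```text
t 31.8 tcp [ 0.4095 -0.0668  0.3661] yaw 102.0 R3 [ 0.0055  0.     -1.    ] F [ 0.  -0.4  0.4] w 0.724
to 0.556 -0.036 0.148 : cm [-1.485e+01 -1.000e-02  2.190e+01] twist -0.0
scene blank_center [(array([ 0.558, -0.043,  0.113]), 0.66)]
scene finished_center [(array([0.536, 0.302, 0.076]), 0.77), (array([ 0.564, -0.298,  0.084]), 0.18)]
scene stand_center [(array([0.412, 0.323, 0.086]), 0.94)]
scene offcut_center [(array([ 0.398, -0.277,  0.048]), 0.48)]
scene oil_center []
blank_center (array([ 0.55515607, -0.04026059]), np.float64(0.4036714432893135))
finished_center (array([0.53846542, 0.29982451]), np.float64(0.8929482600265333))
top blank_center [(array([ 0.56 , -0.029,  0.108]), 0.87)]
top finished_center [(array([0.54 , 0.298, 0.078]), 0.55)]
top stand_center []
top offcut_center [(array([ 0.399, -0.275,  0.045]), 0.54)]
top oil_center [(array([ 0.558, -0.301,  0.086]), 0.9)]
blank_center (array([ 0.55588917, -0.03625964]), np.float64(0.933096563639854))
finished_center (array([0.53627554, 0.29952647]), np.float64(0.9230288511613374))
```

View pics/t9.png

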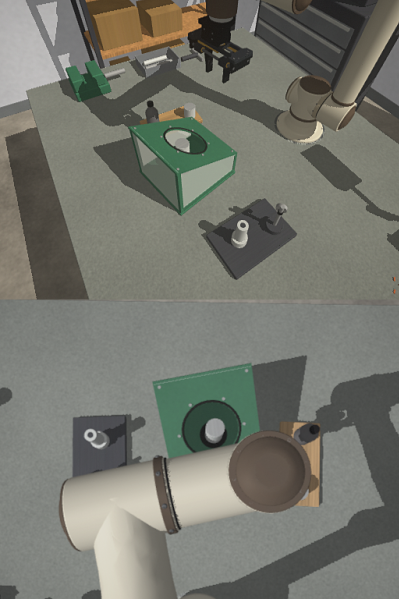

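The blank stands in the port at (214,430), the finished part is on the plate at (95,438), and the bystanders are in place. The arm is clear. Handing in.

```bash
python3 -c "
from station import r
print(r.finish_job())"
```

```text
the job is handed in; nothing more can be done
None
```

Both parts are where the task wanted them, and I handed the job in at about 32 s of the 61 s allowed. The hand-in reports no verdict.

- **Finished part:** I lifted it out through the port and set it down on the plate, where it stands upright at about (0.537, 0.300). That is roughly 0.12 m from the gauge stand.
- **Blank:** I set it down through the port on the pedestal. The top camera fits it at (0.556, −0.036), against (0.557, −0.036) measured for the pedestal, so it is about 1 mm off centre.
- **Forces:** The wrist readings between moves never rose beyond about 6.5 N, which was the weight of the blank, and I saw no sign of touching the cabinet.
- **Bystanders:** The gauge stand, offcut and oil bottle still measured within a few mm of where they started. In the last check the stand showed only in the scene camera and the bottle only in the top camera.
- **Disagreements:** The scene camera sees only part of the blank, so its fit was poor (0.40 overlap) and put the blank about 4 mm off in y. The trained network's estimates of the blank differed by about 7 mm either way in y. All of these are inside the 17 mm limit.

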